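Set the roller tension by clicks and lock it

TASK

Set the tension of the roller unit: turn its round knob gently anticlockwise until you feel its end stop, then clockwise exactly five clicks, counting them by feel because the knob has free play. Then push the lock tab beside the knob fully in towards the knob without forcing it, and leave the small parts round the unit where they are.

Things in the scene. Friction and masses are not known exactly. Their poses are not given: they have to be found in the camera images.
- setter: Roller tension unit, fixed: steel base plate 130 x 265 x 10 mm (172 mm wide under the roller arm), aluminium housing 92 x 158 mm (top at 46 mm) with a round black knob and a steel lock tab on it. Origin on the trolley under the knob's axis; z up, y from the knob towards the lock tab; housing from y = -62 to +96 mm, roller arm (to 66 mm high) along x at y = -115 mm. Yaw varies.
- knob_centre (a point): Point on the knob's vertical axis half-way up its grip, 67 mm above the trolley. The knob is a round ribbed black cap without pointer, 40 mm diameter, from 48 to 84 mm above the trolley (its lowest 4 mm is a 47 mm collar). It turns a hidden click wheel, 15 degrees a click, through free play of at least 8 degrees and up to about a click. It starts one to four clicks clockwise of the end stop.
- knob_top (a point): Centre of the knob's top. To leave a detent takes about 0.2 to 0.35 Nm at the knob; then the torque falls to nearly nothing and the wheel snaps by itself into the next detent; the knob's play is taken up anew after each click and at each reversal. The end stop lies 3 degrees anticlockwise of the zero detent; let go there, the wheel stays at zero, from which clicks count.
- stop_post: The end stop of the click wheel, a pin hidden inside the housing, 21 mm from the knob's axis: 10 N on it are about 0.2 Nm at the knob. It is touched when the knob is turned fully anticlockwise, seen from above, and should be loaded with no more than 35 N (about 0.7 Nm at the knob).
- lock_slide (a joint): Travel of the lock slide in m: 0 = out (start), 0.014 = fully in, towards the knob (the setter's -y). It moves with about 2 N of friction and stays where it is left. It goes fully in only with the wheel at click five; at any other setting its nose meets the wheel after about 5.5 mm.
- lock_push (a point): Middle of the outer face (the face away from the knob) of the lock tab, 58 mm above the trolley. The tab is an upright steel plate 28 mm wide, 8 mm thick, from 47 to 69 mm above the trolley; its centre starts 78 mm from the knob's axis. Axes are those of the setter: push along -y. The space on its outer side is free above the housing top (46 mm).
- lock_nose: The nose of the lock slide inside the housing, hidden; it should never press on the wheel with more than 10 N.
- bearing_mid (a point): Centre of a loose ball bearing, 47 mm diameter, 14 mm high, lying on the trolley on the robot's side of the unit. Bystander.
- nut_mid (a point): Centre of a loose steel nut, 27 mm across, 13 mm high, lying on the trolley on the robot's side of the unit. Bystander.
- sleeve_mid (a point): Centre of a loose grey roller sleeve, 54 mm diameter, 74 mm high, standing upright on the trolley on the far side of the unit. Bystander.

How it is judged:
On the way:
1. the knob has been turned anticlockwise until the wheel rests on its end stop (at least 1.5 N on it) (contact force between stop_post and anything else above 1.5 N), for 0.1 s.
At the end, for the whole second after the job is handed in: The lock slide is fully in (within 1.5 mm of its 14 mm travel), which it can be only with the wheel five clicks from its stop, and at rest (value of joint lock_slide above 0.0125 m and velocity of joint lock_slide below 0.005 m/s); the robot touches nothing.
It fails at once if the end stop is loaded with more than 35 N (contact force between stop_post and anything else above 35 N).
It fails at once if the lock is forced: its nose presses on the wheel with more than 10 N (contact force between lock_nose and anything else above 10 N).
It fails at once if a bystander part is moved by more than 15 mm (distance of any of bearing_mid, nut_mid, sleeve_mid from where it was at the start of the episode above 0.015 m).
It also fails if it takes over 72 s, if anything falls off the work surface, if the arm or the gripper's body presses on something with over 40 N, if the wrist force passes 120 N, or if a joint passes its speed limit or range.

ROBOT

A 7-joint arm with a two-finger parallel gripper is mounted at the origin on a cart in front of the work surface, level with it; the furniture and walls round the work are solid. World frame = base frame: x ahead of the robot, y to its left, z up, the work surface at z = 0. Lengths are in m, angles in rad, forces in N, time in s.
With the tool pointing down it reaches from about 0.425 to 0.875 m from the base axis. Payload 4.7 kg.
Tool frame: the origin (TCP) lies on the centre line of the jaws, within the pads' length; the fingertips stand 14 mm ahead of it and the grasp point (between the pads) lies 5 mm behind it; z points along the fingers, y is the direction in which the jaws open and shut (so a half turn about z gives the same grasp; the last joint's range is limited). The gripper opens to 87 mm and grips with 3 to 60 N. Pads are 19 mm wide; open, the fingers measure 117 mm over their backs; the gripper's body (75 mm by 190 mm) begins 51 mm behind the grasp point.
Start: joints at [1.13, 0.321, -0.07, 1.45, 0.023, 1.371, -0.057], TCP at [0.286, -0.584, 0.237] pointing down, gripper open.
Joint ranges: [-2.86, 2.86], [-0.3, 2.09], [-1.38, 1.24], [0.06, 2.45], [-1.56, 4.7], [0.09, 2.05], [-2.69, 2.69]. Speed limits (rad/s): [2.57, 2.57, 3.14, 3.14, 3.14, 3.14, 3.14].

INTERFACE

Orientations are given as a rotation vector (axis times angle).
In Python, from bench import ctrl gives the robot as it stands. The module is installed in compiled form; this text tells all that it offers.
- The arm moves only by the tool step_arm, never from a script. Its argument "plan" is a list of rows, each a list of 3 entries, a list of its own where there are three numbers: the turn, a rotation vector about the tool's x, y, z in rad, then the shift along the tool's x, y, z in m, then the closure in counts, from 0 (fully open) to 255 (shut). In form: [[[rx, ry, rz], [x, y, z], hand], ...]. A call has exactly 10 rows; each row is the pose to reach, as a shift and turn from the pose commanded when the call began, along the tool's axes at that moment; what a row does not reach only later rows make up. A row lasts 1/8 s, in which the tool goes at most 62.5 mm and 10.7 degrees, less where a joint would pass 70% of its speed; a pose out of reach is approached as far as the arm can. A call with a gripper value outside its range is refused whole. The fingers move at their own pace and stop on an object; "squeeze" is the grip in N (left out, the last holds). Time passes only in rows, so rows that repeat a pose let the fingers close, or fill a call up. It gives the time, the measured TCP pose, the force and the opening at its end, in the units of the state.
- ctrl.get_state(): the state, without advancing time (a new reading comes with each control period).
- ctrl.get_image(name): name is "scene" or "top"; returns the picture (420x560x3 uint8, red, green, blue); there is no depth.
- ctrl.calibration(name): a dict with "fov_y" (degrees; the focal length in pixels is half the picture's height over the tangent of half this angle, whatever the lens; pixels are square), "cx", "cy" (the principal point, pixels), "k1" (the pictures are not rectified: a ray, as slopes to the right and down, at radius r is drawn at 1 + k1 r^2 times it, then the intrinsics apply), "rvec" (rotation vector, rad) and "tvec" (3), from world to camera coordinates, as OpenCV has them. Camera axes: x right, y down, z forward; pixel columns grow to the right and rows downward; lengths in m; the calibration is good to about 2 mm. A picture is of the moment at which its call begins. calibration takes no time and is no camera call.
- ctrl.close_job(): hands the job in, once; it reports no verdict.
Trained networks look in the newest picture that a camera, given by its name, has taken for a name from the list of things; names that differ only in an ending like _2 or _b are one class to them, and where a whole thing is asked for, a point or a joint stands for the part that bears it (a point fixed in the world has none). Each returns a list of dicts, best first, with "score" (0 to 1); they miss things now and then, are a little off and sometimes report something else, mostly with a low value. They report only what shows in the picture. A call takes as long as a camera call.
- ctrl.cut_out(camera, label): "pixels" (420x560 bool, what is visible of it) and "rect" ([left, top, width, height] in pixels, round what is visible of it).
The state is a dict: "time": time; "joint_positions": joint angles; "qd": joint speeds; "joint_torque": joint torques, N m; "position": TCP position; "tool_rot": TCP orientation; "ft_force": force on the tool from outside, world axes, zero at the start; "torque": the same for the moment, N m; "grip_width": opening from 0.0 (shut) to 1.0 (fully open).
Only numpy, scipy, OpenCV 4.12 (cv2) and the standard library are available. Lean on these libraries where they do the work, as an engineer would, in place of code of your own. Each camera call takes 0.05 s, during which the arm holds its last target.

## Working session

There is one attempt and no reset: what is moved stays moved. The work goes in short steps, Python scripts to look and compute and a tool call to move; the robot and the scene stay as the last step left them, time stands still between calls to the robot, and variables do not carry over. Pictures are saved under pics/ and viewed, and the job is handed in when it is done.

Besides the shell and the picture viewer there is one more tool, called after "Emit:" as name(argument=value, ...), one argument or row to a line, values as JSON. step_arm: Moves the arm, as the interface text tells. Its arguments: {"type":"object","properties":{"plan":{"type":"array"},"squeeze":{"type":"number"}},"required":["plan"]}

```bash
mkdir -p pics; ls; cat > h.py <<'E'
import numpy as np, cv2
from scipy.spatial.transform import Rotation as R
from bench import ctrl
def st():
    s=ctrl.get_state()
    print({k:np.round(s[k],4).tolist() for k in s}); return s
def cal(n):
    c=ctrl.calibration(n); f=210/np.tan(np.radians(c["fov_y"])/2)
    return c,f,R.from_rotvec(np.array(c["rvec"]).ravel()).as_matrix(),np.array(c["tvec"]).ravel()
def proj(n,P):
    c,f,M,t=cal(n); p=np.atleast_2d(P)@M.T+t; s=p[:,:2]/p[:,2:]
    r2=(s**2).sum(1,keepdims=True); return s*(1+c["k1"]*r2)*f+[c["cx"],c["cy"]]
def ray(n,uv):
    c,f,M,t=cal(n); d=(np.atleast_2d(uv)-[c["cx"],c["cy"]])/f; s=d.copy()
    for _ in range(30): s=d/(1+c["k1"]*(s**2).sum(1,keepdims=True))
    D=np.c_[s,np.ones(len(s))]@M; return -M.T@t,D
def onz(n,uv,z):
    o,D=ray(n,uv); return o+D*((z-o[2])/D[:,2])[:,None]
E
python3 - <<'E'
from h import *
st()
for n in("scene","top"):
    im=ctrl.get_image(n); cv2.imwrite(f"pics/{n}0.png",im[:,:,::-1]); c=cal(n); print(n,c[0])
    np.save(f"pics/{n}0.npy",im)
    for l in("setter","knob_top","lock_push","bearing_mid","nut_mid","sleeve_mid"):
        for d in ctrl.cut_out(n,l)[:2]:
            m=d["pixels"]; ys,xs=np.nonzero(m); print(n,l,round(d["score"],2),d["rect"],m.sum(),xs.mean().round(1),ys.mean().round(1))
            
E
```

```text
pics
{'time': 0.0, 'joint_positions': [1.1301, 0.3218, -0.0701, 1.4517, 0.0226, 1.3708, -0.0569], 'qd': [-0.0018, -0.0005, -0.001, -0.0001, -0.0022, 0.0006, -0.0015], 'joint_torque': [0.0, -49.1295, -0.4038, -31.2527, -0.0637, 0.0436, 0.0002], 'position': [0.2853, -0.5835, 0.2355], 'tool_rot': [-3.059, -0.7079, 0.0008], 'ft_force': [-0.8935, 0.2485, 0.2506], 'torque': [-0.0006, 0.0049, -0.0166], 'grip_width': 0.9978}
scene {'fov_y': 49.34194847673897, 'cx': 280.26423308607247, 'cy': 205.73015220697198, 'k1': -0.0466301421726943, 'rvec': array([ 1.98290147, -1.20010605,  0.57748318]), 'tvec': array([-0.42384852,  0.28831165,  0.65637994])}
scene setter 0.63 [207.1, 206.5, 156.6, 115.4] 8892 288.3 258.2
scene knob_top 0.87 [210.4, 207.7, 151.9, 108.2] 8723 288.3 257.9
scene lock_push 0.58 [230.7, 206.8, 15.7, 19.9] 167 237.8 216.3
scene bearing_mid 0.64 [207.5, 266.4, 25.2, 25.6] 483 220.5 276.8
scene nut_mid 0.54 [242.5, 295.4, 16.8, 16.3] 184 250.8 301.5
scene sleeve_mid 0.71 [272.6, 178.6, 25.0, 45.3] 943 285.7 200.8
top {'fov_y': 43.75652909959548, 'cx': 288.6746470445721, 'cy': 210.37477277902332, 'k1': 0.006458124436931066, 'rvec': array([ 1.94905247, -2.26262061,  0.24084545]), 'tvec': array([-0.1706926 ,  0.529765  ,  0.90497486])}
top knob_top 0.65 [217.4, 193.5, 144.1, 86.2] 10214 292.6 238.1
top lock_push 0.72 [225.6, 225.1, 9.6, 14.1] 152 230.9 233.0
top bearing_mid 0.9 [243.3, 282.5, 27.5, 24.3] 496 256.6 295.2
top nut_mid 0.44 [218.2, 191.2, 142.2, 95.9] 10286 292.9 238.0
top sleeve_mid 0.69 [235.5, 159.0, 31.1, 39.6] 891 251.7 177.5
```

```bash
python3 - <<'E'
from h import *
for n,b in(("scene",(190,170,380,330)),("top",(200,150,380,320))):
    im=np.load(f"pics/{n}0.npy")[b[1]:b[3],b[0]:b[2],::-1]
    cv2.imwrite(f"pics/{n}0c.png",cv2.resize(im,None,fx=3.5,fy=3.5,interpolation=cv2.INTER_CUBIC)); print(im.shape)
E
```

```text
(160, 190, 3)
(170, 180, 3)
```

View pics/scene0.png

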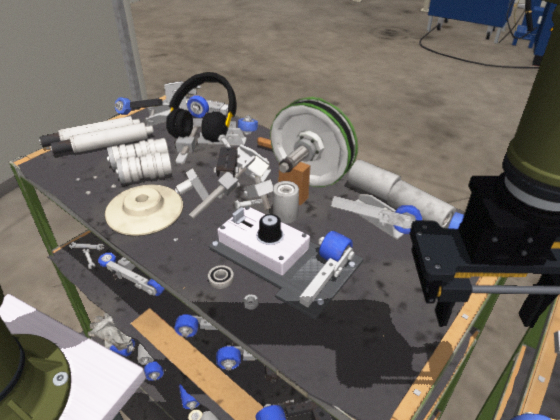

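View pics/top0.png

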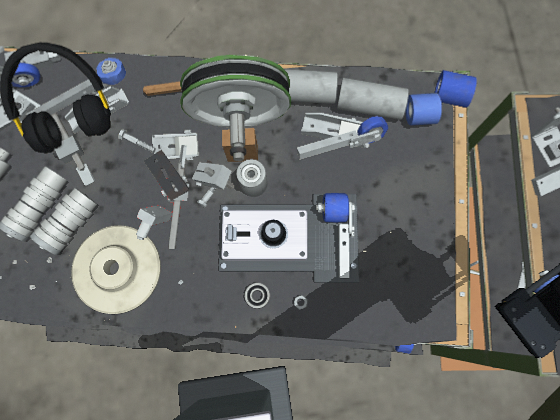

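```bash
sleep 1
```

```text
(no output)
```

View pics/top0c.png

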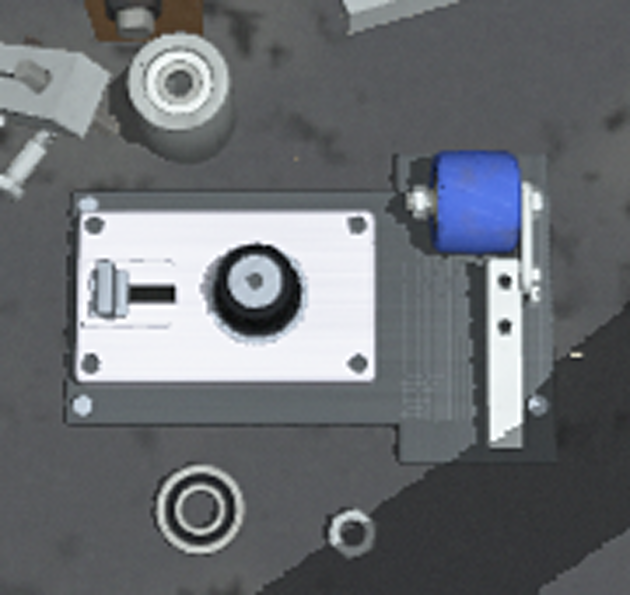

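View pics/scene0c.png

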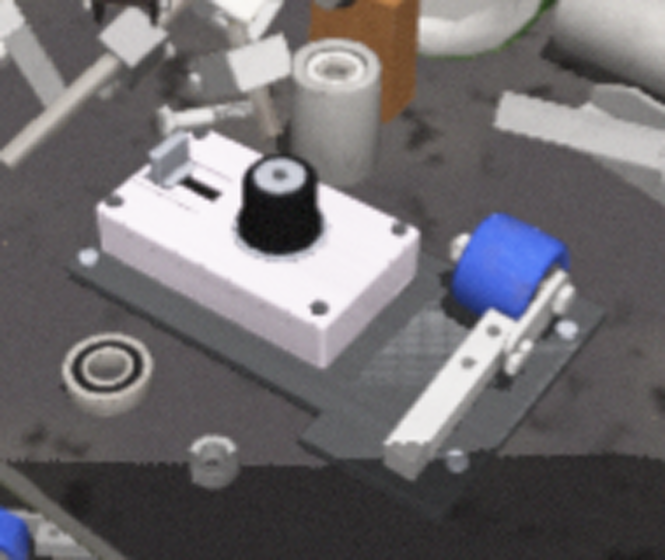

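The top view shows the unit with the knob cap at about (273, 230), the lock tab at about (231, 233) and the housing corners clear. The bearing is at (257, 295), the nut at (300, 302) and the sleeve at (251, 175). In the scene view the knob cap is at about (270, 219).

```bash
python3 - <<'E'
from h import *
from scipy.optimize import least_squares
o=np.array([200,150])
C=np.array([[77,212],[375,210],[376,381],[77,382]])/3.5+o-0.35
P=onz("top",C,0.046); print(P.round(4)); print([np.linalg.norm(P[i]-P[(i+1)%4]).round(4) for i in range(4)])
k=np.array([[255,281]])/3.5+o-.35; kt=onz("top",k,.084); print("knob top(top)",kt)
ks=np.array([[281,173]])/3.5+[190,170]-.35; print("knob scene",onz("scene",ks,.084))
# model fit : order: left-far,right-far,right-near,left-near ; left = +y side
L=np.array([[ .046,.096],[.046,-.062],[-.046,-.062],[-.046,.096]])
SC=np.array([[99,206],[205,132],[419,232],[323,366]])/3.5  # scene corners
# scene: left-near (98,205), far-left(205,131), far-right(418,235), near-right(322,325?) 
def res(p,sgn=1):
    M=np.array([[np.cos(p[2]),-np.sin(p[2])],[np.sin(p[2]),np.cos(p[2])]])
    Q=np.c_[L@M.T+p[:2],np.full(4,.046)]
    K=np.r_[p[:2],.084][None]
    S=proj("scene",Q)[[3,0,1]]-((np.array([[98,205],[207,132],[419,235]])/3.5)+[190,170]-.35)
    return np.r_[(proj("top",Q)-C).ravel(),(proj("top",K)-k).ravel(),S.ravel(),(proj("scene",K)-ks).ravel()]
r=least_squares(res,[kt[0,0],kt[0,1],0.]); print(r.x, r.fun.round(1))
p=r.x;M=np.array([[np.cos(p[2]),-np.sin(p[2])],[np.sin(p[2]),np.cos(p[2])]])
print("knob R",np.hypot(*p[:2]),"lock", M@[0,.078]+p[:2], M@[0,.082]+p[:2])
for n,uv,z in(("bearing",(256.6,295.2),.014),("nut",(300.3,302),.013),("sleeve",(251.2,173.2),.074)):
    q=onz("top",[uv],z)[0]; print(n,q.round(4),(M.T@(q[:2]-p[:2])).round(4))
im=np.load("pics/top0.npy").copy()
s=ctrl.get_state(); T=R.from_rotvec(s["tool_rot"]).as_matrix(); print(T.round(4))
E
```

```text
[[ 0.5199 -0.1241  0.046 ]
 [ 0.4974 -0.2811  0.046 ]
 [ 0.4072 -0.2675  0.046 ]
 [ 0.4298 -0.1132  0.046 ]]
[np.float64(0.1586), np.float64(0.0913), np.float64(0.1559), np.float64(0.0908)]
knob top(top) [[ 0.46192099 -0.21295017  0.084     ]]
knob scene [[ 0.46800557 -0.21197957  0.084     ]]
[ 0.46210226 -0.21417232 -0.15540427] [ 1.1 -1.5  0.7 -0.4  0.4 -0.  -0.7 -0.9  0.7 -0.2 -1.7  1.  -2.5 -2.1
  0.9 -0.4 -0.5  2.2]
knob R 0.5093213967414987 lock [ 0.47417507 -0.13711229] [ 0.47479418 -0.1331605 ]
bearing [ 0.3573 -0.1657  0.014 ] [-0.111   0.0317]
nut [ 0.333  -0.2441  0.013 ] [-0.1229 -0.0496]
sleeve [ 0.5743 -0.1891  0.074 ] [0.107  0.0422]
[[ 8.983e-01  4.393e-01  0.000e+00]
 [ 4.393e-01 -8.983e-01 -2.000e-04]
 [-1.000e-04  2.000e-04 -1.000e+00]]
```

Emit:
step_arm(
  plan=[
    [[0, 0, 0], [0.04, -0.032, 0.005], 70],
    [[0, 0, 0], [0.08, -0.064, 0.01], 70],
    [[0, 0, 0], [0.12, -0.096, 0.015], 70],
    [[0, 0, 0], [0.16, -0.128, 0.02], 70],
    [[0, 0, 0], [0.2, -0.16, 0.03], 70],
    [[0, 0, 0], [0.241, -0.191, 0.045], 70],
    [[0, 0, 0], [0.281, -0.223, 0.065], 70],
    [[0, 0, 0], [0.3215, -0.2546, 0.085], 70],
    [[0, 0, 0], [0.3215, -0.2546, 0.095], 70],
    [[0, 0, 0], [0.3215, -0.2546, 0.095], 70],
  ],
  squeeze=30,
)

```text
time: 1.95
position: [0.4617, -0.2144, 0.141]
tool_rot: [-3.06, -0.708, 0.002]
ft_force: [0.1, -0.3, -0.6]
grip_width: 0.725
```

```bash
python3 - <<'E'
from h import *
s=st()
for n,b in(("scene",(150,120,400,320)),("top",(180,130,400,320))):
    im=ctrl.get_image(n)[b[1]:b[3],b[0]:b[2],::-1]
    cv2.imwrite(f"pics/{n}1c.png",cv2.resize(im,None,fx=3,fy=3))
T=R.from_rotvec(s["tool_rot"]).as_matrix(); print(T.round(4)); print("tool delta to knob",T.T@(np.array([.4625,-.2137,.070])-s["position"]))
E
```

```text
{'time': 1.95, 'joint_positions': [0.7263, 0.1136, -0.3639, 1.9043, 0.0453, 1.133, -0.7707], 'qd': [0.0196, -0.0112, 0.0228, -0.0221, -0.0017, 0.0073, -0.0014], 'joint_torque': [-1.2243, -33.2908, -2.2322, -28.4829, -0.2097, -0.0922, -0.0174], 'position': [0.4617, -0.2144, 0.141], 'tool_rot': [-3.0604, -0.7083, 0.0025], 'ft_force': [0.1025, -0.2725, -0.5913], 'torque': [-0.0556, 0.0225, -0.0241], 'grip_width': 0.725}
[[ 8.983e-01  4.393e-01 -1.600e-03]
 [ 4.393e-01 -8.983e-01 -1.000e-04]
 [-1.500e-03 -6.000e-04 -1.000e+00]]
tool delta to knob [ 0.00110763 -0.00028435  0.07095155]
```

View pics/scene1c.png

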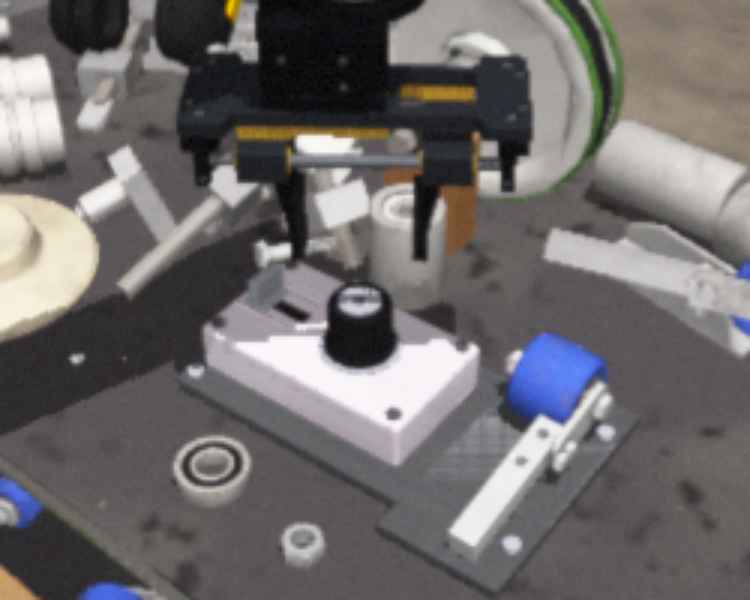

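View pics/top1c.png

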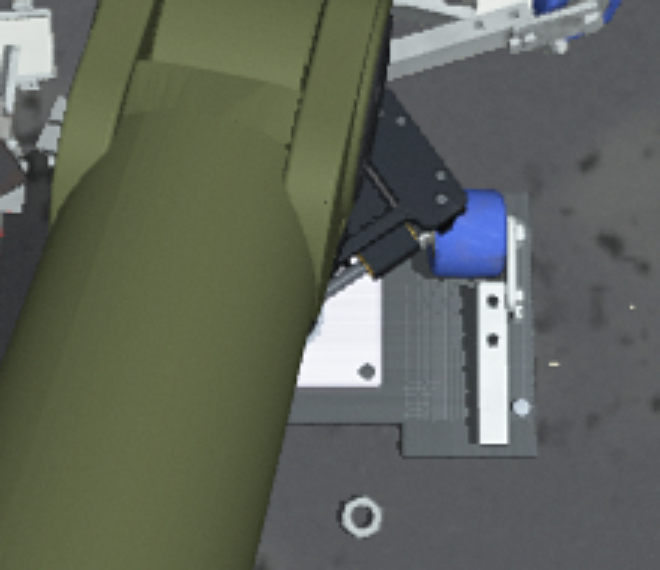

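The scene view shows the jaws centred over the knob: fingers at crop columns 295 and 420, knob at 358. The arm hides the top view. I'll descend and grip.

Emit:
step_arm(
  plan=[
    [[0, 0, 0], [0.0005, 0, 0.018], 70],
    [[0, 0, 0], [0.001, 0, 0.036], 70],
    [[0, 0, 0], [0.001, 0, 0.054], 70],
    [[0, 0, 0], [0.001, 0, 0.071], 70],
    [[0, 0, 0], [0.001, 0, 0.071], 255],
    [[0, 0, 0], [0.001, 0, 0.071], 255],
    [[0, 0, 0], [0.001, 0, 0.071], 255],
    [[0, 0, 0], [0.001, 0, 0.071], 255],
    [[0, 0, 0], [0.001, 0, 0.071], 255],
    [[0, 0, 0], [0.001, 0, 0.071], 255],
  ],
  squeeze=30,
)

```text
time: 3.3
position: [0.4638, -0.2132, 0.0713]
tool_rot: [3.06, 0.709, 0.001]
ft_force: [-1.4, 2.6, 6.6]
grip_width: 0.448
```

```bash
python3 - <<'E'
from h import *
s=st()
im=ctrl.get_image("scene")[150:300,180:360,::-1]
cv2.imwrite(f"pics/s2c.png",cv2.resize(im,None,fx=3.5,fy=3.5))
E
```

```text
{'time': 3.3, 'joint_positions': [0.7133, 0.1969, -0.3629, 1.9688, 0.083, 0.9894, -0.8045], 'qd': [-0.0001, -0.0004, -0.0011, 0.0002, -0.0016, 0.0004, 0.0003], 'joint_torque': [0.9027, -33.6946, -0.7286, -25.8636, 0.5693, -0.9364, 0.0025], 'position': [0.4638, -0.2132, 0.0713], 'tool_rot': [3.0604, 0.7086, 0.0009], 'ft_force': [-1.3917, 2.5882, 6.5524], 'torque': [0.6156, 0.3534, 0.0228], 'grip_width': 0.4478}
```

View pics/s2c.png

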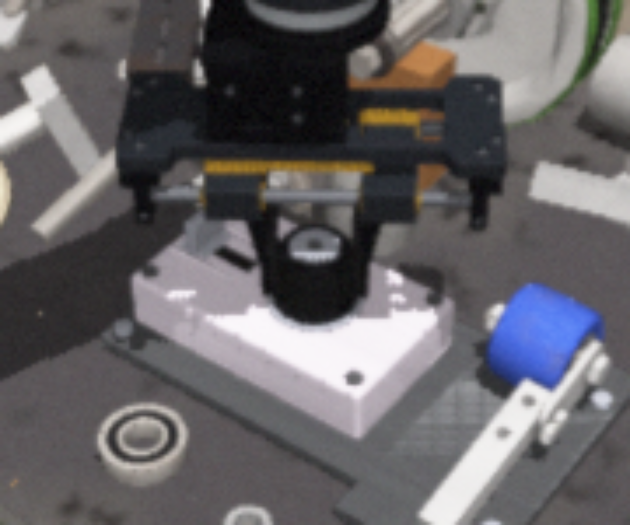

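The view shows the knob held between the fingers, with an opening of about 39 mm. There is some side and lift force, which I'll ease while starting the anticlockwise turn.

Emit:
step_arm(
  plan=[
    [[0, 0, -0.01], [0, -0.0003, -0.0005], 255],
    [[0, 0, -0.02], [0, -0.0005, -0.001], 255],
    [[0, 0, -0.03], [0, -0.0005, -0.001], 255],
    [[0, 0, -0.04], [0, -0.0005, -0.001], 255],
    [[0, 0, -0.05], [0, -0.0005, -0.001], 255],
    [[0, 0, -0.06], [0, -0.0005, -0.001], 255],
    [[0, 0, -0.07], [0, -0.0005, -0.001], 255],
    [[0, 0, -0.07], [0, -0.0005, -0.001], 255],
    [[0, 0, -0.07], [0, -0.0005, -0.001], 255],
    [[0, 0, -0.07], [0, -0.0005, -0.001], 255],
  ],
)

```text
time: 4.6
position: [0.4634, -0.2132, 0.0715]
tool_rot: [3.034, 0.815, 0.001]
ft_force: [5.5, 0.3, -6.7]
grip_width: 0.45
```

```bash
cat > r.py <<'E'
from h import *
s=ctrl.get_state();T=R.from_rotvec(s["tool_rot"]).as_matrix()
print("t",s["time"],"yaw",round(np.degrees(np.arctan2(T[1,0],T[0,0])),2),"p",np.round(s["position"],4),"F",np.round(s["ft_force"],2),"Ftool",np.round(T.T@s["ft_force"],2),"M",np.round(s["torque"],3),"q7,tau7",np.round([s["joint_positions"][6],s["joint_torque"][6]],3),"w",round(s["grip_width"],4))
E
python3 r.py
```

```text
t 4.6 yaw 30.07 p [ 0.4634 -0.2132  0.0715] F [ 5.53  0.35 -6.67] Ftool [4.96 2.47 6.67] M [-0.143 -1.308 -0.02 ] q7,tau7 [-0.736  0.017] w 0.4504
```

Emit:
step_arm(
  plan=[
    [[0, 0, -0.01], [0.0002, 0.0001, 0.0003], 255],
    [[0, 0, -0.02], [0.0004, 0.0002, 0.0005], 255],
    [[0, 0, -0.03], [0.0004, 0.0002, 0.0005], 255],
    [[0, 0, -0.04], [0.0004, 0.0002, 0.0005], 255],
    [[0, 0, -0.05], [0.0004, 0.0002, 0.0005], 255],
    [[0, 0, -0.06], [0.0004, 0.0002, 0.0005], 255],
    [[0, 0, -0.06], [0.0004, 0.0002, 0.0005], 255],
    [[0, 0, -0.06], [0.0004, 0.0002, 0.0005], 255],
    [[0, 0, -0.06], [0.0004, 0.0002, 0.0005], 255],
    [[0, 0, -0.06], [0.0004, 0.0002, 0.0005], 255],
  ],
)

```text
time: 5.85
position: [0.4637, -0.2131, 0.0713]
tool_rot: [3.008, 0.906, -0.0]
ft_force: [0.3, 2.1, 5.4]
grip_width: 0.454
```

```bash
python3 r.py
```

```text
t 5.85 yaw 33.51 p [ 0.4637 -0.2131  0.0713] F [0.28 2.15 5.43] Ftool [ 1.42 -1.64 -5.43] M [ 0.289 -0.116 -0.154] q7,tau7 [-0.678  0.166] w 0.4544
```

Emit:
step_arm(
  plan=[
    [[0, 0, -0.005], [0.0001, -0.0001, -0.0002], 255],
    [[0, 0, -0.01], [0.0001, -0.0001, -0.0002], 255],
    [[0, 0, -0.015], [0.0001, -0.0001, -0.0002], 255],
    [[0, 0, -0.02], [0.0001, -0.0001, -0.0002], 255],
    [[0, 0, -0.025], [0.0001, -0.0001, -0.0002], 255],
    [[0, 0, -0.03], [0.0001, -0.0001, -0.0002], 255],
    [[0, 0, -0.035], [0.0001, -0.0001, -0.0002], 255],
    [[0, 0, -0.035], [0.0001, -0.0001, -0.0002], 255],
    [[0, 0, -0.035], [0.0001, -0.0001, -0.0002], 255],
    [[0, 0, -0.035], [0.0001, -0.0001, -0.0002], 255],
  ],
)

```text
time: 7.1
position: [0.4637, -0.2131, 0.0713]
tool_rot: [2.992, 0.958, -0.0]
ft_force: [1.5, 0.9, 4.9]
grip_width: 0.453
```

```bash
python3 r.py
```

```text
t 7.1 yaw 35.51 p [ 0.4637 -0.2131  0.0713] F [1.5 0.9 4.9] Ftool [ 1.74  0.14 -4.9 ] M [-0.015 -0.183 -0.091] q7,tau7 [-0.644  0.075] w 0.4526
```

Emit:
step_arm(
  plan=[
    [[0, 0, -0.008], [0, 0, -0.0001], 255],
    [[0, 0, -0.016], [0, 0, -0.0002], 255],
    [[0, 0, -0.024], [0, 0, -0.0002], 255],
    [[0, 0, -0.032], [0, 0, -0.0002], 255],
    [[0, 0, -0.04], [0, 0, -0.0002], 255],
    [[0, 0, -0.05], [0, 0, -0.0002], 255],
    [[0, 0, -0.05], [0, 0, -0.0002], 255],
    [[0, 0, -0.05], [0, 0, -0.0002], 255],
    [[0, 0, -0.05], [0, 0, -0.0002], 255],
    [[0, 0, -0.05], [0, 0, -0.0002], 255],
  ],
)

```text
time: 8.35
position: [0.4636, -0.2131, 0.0714]
tool_rot: [2.967, 1.032, -0.0]
ft_force: [2.5, -1.8, -0.3]
grip_width: 0.455
```

```bash
python3 r.py
```

```text
t 8.35 yaw 38.38 p [ 0.4636 -0.2131  0.0714] F [ 2.52 -1.77 -0.26] Ftool [0.88 2.95 0.26] M [-0.43  -0.622  0.049] q7,tau7 [-0.595 -0.004] w 0.455
```

Emit:
step_arm(
  plan=[
    [[0, 0, -0.015], [0, 0.0002, 0], 255],
    [[0, 0, -0.03], [0, 0.0002, 0], 255],
    [[0, 0, -0.045], [0, 0.0002, 0], 255],
    [[0, 0, -0.06], [0, 0.0002, 0], 255],
    [[0, 0, -0.075], [0, 0.0002, 0], 255],
    [[0, 0, -0.09], [0, 0.0002, 0], 255],
    [[0, 0, -0.105], [0, 0.0002, 0], 255],
    [[0, 0, -0.12], [0, 0.0002, 0], 255],
    [[0, 0, -0.12], [0, 0.0002, 0], 255],
    [[0, 0, -0.12], [0, 0.0002, 0], 255],
  ],
  squeeze=22,
)

```text
time: 9.6
position: [0.4637, -0.2131, 0.0714]
tool_rot: [-2.9, -1.208, 0.0]
ft_force: [1.5, -0.7, 0.6]
grip_width: 0.458
```

```bash
python3 r.py
```

```text
t 9.6 yaw 45.25 p [ 0.4637 -0.2131  0.0714] F [ 1.46 -0.71  0.62] Ftool [ 0.52  1.54 -0.62] M [-0.311 -0.454 -0.043] q7,tau7 [-0.478  0.064] w 0.4583
```

Emit:
step_arm(
  plan=[
    [[0, 0, -0.006], [0, 0, 0], 255],
    [[0, 0, -0.012], [0, 0, 0], 255],
    [[0, 0, -0.018], [0, 0, 0], 255],
    [[0, 0, -0.024], [0, 0, 0], 255],
    [[0, 0, -0.03], [0, 0, 0], 255],
    [[0, 0, -0.036], [0, 0, 0], 255],
    [[0, 0, -0.042], [0, 0, 0], 255],
    [[0, 0, -0.042], [0, 0, 0], 255],
    [[0, 0, -0.042], [0, 0, 0], 255],
    [[0, 0, -0.042], [0, 0, 0], 255],
  ],
)

```text
time: 10.85
position: [0.4637, -0.213, 0.0714]
tool_rot: [-2.874, -1.27, 0.0]
ft_force: [0.2, -0.8, -0.5]
grip_width: 0.451
```

```bash
python3 r.py
```

```text
t 10.85 yaw 47.67 p [ 0.4637 -0.213   0.0714] F [ 0.19 -0.8  -0.48] Ftool [-0.46  0.68  0.48] M [-0.129 -0.212 -0.232] q7,tau7 [-0.436  0.217] w 0.4508
```

Emit:
step_arm(
  plan=[
    [[0, 0, -0.004], [0, 0, 0], 255],
    [[0, 0, -0.008], [0, 0, 0], 255],
    [[0, 0, -0.012], [0, 0, 0], 255],
    [[0, 0, -0.016], [0, 0, 0], 255],
    [[0, 0, -0.02], [0, 0, 0], 255],
    [[0, 0, -0.024], [0, 0, 0], 255],
    [[0, 0, -0.028], [0, 0, 0], 255],
    [[0, 0, -0.028], [0, 0, 0], 255],
    [[0, 0, -0.028], [0, 0, 0], 255],
    [[0, 0, -0.028], [0, 0, 0], 255],
  ],
)

```text
time: 12.1
position: [0.4637, -0.213, 0.0714]
tool_rot: [-2.856, -1.309, 0.0]
ft_force: [0.7, 0.9, 0.5]
grip_width: 0.452
```

```bash
python3 r.py
```

```text
t 12.1 yaw 49.27 p [ 0.4637 -0.213   0.0714] F [0.69 0.86 0.49] Ftool [ 1.1  -0.03 -0.49] M [ 0.04  -0.158 -0.107] q7,tau7 [-0.409  0.142] w 0.4522
```

Emit:
step_arm(
  plan=[
    [[0, 0, -0.035], [0, 0, 0], 255],
    [[0, 0, -0.07], [0, 0, 0], 255],
    [[0, 0, -0.105], [0, 0, 0], 255],
    [[0, 0, -0.14], [0, 0, 0], 255],
    [[0, 0, -0.175], [0, 0, 0], 255],
    [[0, 0, -0.205], [0, 0, 0], 255],
    [[0, 0, -0.225], [0, 0, 0], 255],
    [[0, 0, -0.24], [0, 0, 0], 255],
    [[0, 0, -0.248], [0, 0, 0], 255],
    [[0, 0, -0.248], [0, 0, 0], 255],
  ],
)

```text
time: 13.35
position: [0.4637, -0.213, 0.0714]
tool_rot: [-2.672, -1.653, 0.0]
ft_force: [-0.5, 1.6, -0.9]
grip_width: 0.455
```

```bash
python3 r.py
```

```text
t 13.35 yaw 63.49 p [ 0.4637 -0.213   0.0714] F [-0.45  1.57 -0.9 ] Ftool [ 1.2  -1.11  0.9 ] M [ 0.207 -0.082 -0.139] q7,tau7 [-0.167  0.189] w 0.455
```

Emit:
step_arm(
  plan=[
    [[0, 0, -0.003], [0, 0, 0], 255],
    [[0, 0, -0.006], [0, 0, 0], 255],
    [[0, 0, -0.009], [0, 0, 0], 255],
    [[0, 0, -0.012], [0, 0, 0], 255],
    [[0, 0, -0.015], [0, 0, 0], 255],
    [[0, 0, -0.018], [0, 0, 0], 255],
    [[0, 0, -0.02], [0, 0, 0], 255],
    [[0, 0, -0.02], [0, 0, 0], 255],
    [[0, 0, -0.02], [0, 0, 0], 255],
    [[0, 0, -0.02], [0, 0, 0], 255],
  ],
)

```text
time: 14.6
position: [0.4637, -0.213, 0.0714]
tool_rot: [-2.655, -1.679, 0.0]
ft_force: [-0.8, 1.5, -1.3]
grip_width: 0.455
```

```bash
python3 r.py
```

```text
t 14.6 yaw 64.62 p [ 0.4637 -0.213   0.0714] F [-0.75  1.52 -1.28] Ftool [ 1.05 -1.33  1.28] M [ 0.347  0.007 -0.166] q7,tau7 [-0.147  0.132] w 0.4548
```

Emit:
step_arm(
  plan=[
    [[0, 0, -0.003], [0, 0, 0], 255],
    [[0, 0, -0.006], [0, 0, 0], 255],
    [[0, 0, -0.009], [0, 0, 0], 255],
    [[0, 0, -0.012], [0, 0, 0], 255],
    [[0, 0, -0.015], [0, 0, 0], 255],
    [[0, 0, -0.018], [0, 0, 0], 255],
    [[0, 0, -0.02], [0, 0, 0], 255],
    [[0, 0, -0.02], [0, 0, 0], 255],
    [[0, 0, -0.02], [0, 0, 0], 255],
    [[0, 0, -0.02], [0, 0, 0], 255],
  ],
)

```text
time: 15.85
position: [0.4638, -0.2131, 0.0714]
tool_rot: [2.638, 1.706, -0.0]
ft_force: [-0.5, 2.4, -2.4]
grip_width: 0.449
```

```bash
python3 r.py
```

```text
t 15.85 yaw 65.77 p [ 0.4638 -0.2131  0.0714] F [-0.49  2.44 -2.39] Ftool [ 2.03 -1.45  2.39] M [ 0.386  0.053 -0.075] q7,tau7 [-0.128  0.075] w 0.4488
```

Emit:
step_arm(
  plan=[
    [[0, 0, -0.035], [0, 0, 0], 255],
    [[0, 0, -0.07], [0, 0, 0], 255],
    [[0, 0, -0.105], [0, 0, 0], 255],
    [[0, 0, -0.14], [0, 0, 0], 255],
    [[0, 0, -0.165], [0, 0, 0], 255],
    [[0, 0, -0.185], [0, 0, 0], 255],
    [[0, 0, -0.205], [0, 0, 0], 255],
    [[0, 0, -0.22], [0, 0, 0], 255],
    [[0, 0, -0.229], [0, 0, 0], 255],
    [[0, 0, -0.229], [0, 0, 0], 255],
  ],
)

```text
time: 17.1
position: [0.4637, -0.2131, 0.0714]
tool_rot: [-2.426, -1.996, 0.0]
ft_force: [-1.0, 2.4, -1.7]
grip_width: 0.456
```

```bash
python3 r.py
```

```text
t 17.1 yaw 78.88 p [ 0.4637 -0.2131  0.0714] F [-1.03  2.39 -1.71] Ftool [ 2.14 -1.47  1.71] M [ 0.546  0.123 -0.343] q7,tau7 [0.096 0.333] w 0.4555
```

Emit:
step_arm(
  plan=[
    [[0, 0, -0.001], [0, 0, 0], 255],
    [[0, 0, -0.002], [0, 0, 0], 255],
    [[0, 0, -0.003], [0, 0, 0], 255],
    [[0, 0, -0.004], [0, 0, 0], 255],
    [[0, 0, -0.005], [0, 0, 0], 255],
    [[0, 0, -0.005], [0, 0, 0], 255],
    [[0, 0, -0.005], [0, 0, 0], 255],
    [[0, 0, -0.005], [0, 0, 0], 255],
    [[0, 0, -0.005], [0, 0, 0], 255],
    [[0, 0, -0.005], [0, 0, 0], 255],
  ],
)

```text
time: 18.35
position: [0.4637, -0.2131, 0.0714]
tool_rot: [-2.421, -2.002, 0.0]
ft_force: [-0.7, 2.0, -3.0]
grip_width: 0.455
```

```bash
python3 r.py
```

```text
t 18.35 yaw 79.17 p [ 0.4637 -0.2131  0.0714] F [-0.75  1.97 -2.97] Ftool [ 1.79 -1.1   2.97] M [ 0.507  0.174 -0.301] q7,tau7 [0.1  0.36] w 0.4551
```

Emit:
step_arm(
  plan=[
    [[0, 0, -0.002], [0, 0, 0], 255],
    [[0, 0, -0.004], [0, 0, 0], 255],
    [[0, 0, -0.006], [0, 0, 0], 255],
    [[0, 0, -0.008], [0, 0, 0], 255],
    [[0, 0, -0.01], [0, 0, 0], 255],
    [[0, 0, -0.012], [0, 0, 0], 255],
    [[0, 0, -0.014], [0, 0, 0], 255],
    [[0, 0, -0.014], [0, 0, 0], 255],
    [[0, 0, -0.014], [0, 0, 0], 255],
    [[0, 0, -0.014], [0, 0, 0], 255],
  ],
)

```text
time: 19.6
position: [0.4637, -0.2131, 0.0714]
tool_rot: [2.407, 2.019, -0.0]
ft_force: [-2.4, 2.4, -3.0]
grip_width: 0.453
```

```bash
python3 r.py
```

```text
t 19.6 yaw 79.97 p [ 0.4637 -0.2131  0.0714] F [-2.41  2.44 -2.99] Ftool [ 1.98 -2.79  2.99] M [ 0.451  0.189 -0.443] q7,tau7 [0.114 0.457] w 0.4525
```

The torque rose to 0.44 Nm, which no detent reaches, and it kept rising with angle. That is the end stop. Now I'll reverse clockwise.

Emit:
step_arm(
  plan=[
    [[0, 0, 0.02], [0, 0, 0], 255],
    [[0, 0, 0.04], [0, 0, 0], 255],
    [[0, 0, 0.06], [0, 0, 0], 255],
    [[0, 0, 0.08], [0, 0, 0], 255],
    [[0, 0, 0.1], [0, 0, 0], 255],
    [[0, 0, 0.12], [0, 0, 0], 255],
    [[0, 0, 0.14], [0, 0, 0], 255],
    [[0, 0, 0.16], [0, 0, 0], 255],
    [[0, 0, 0.175], [0, 0, 0], 255],
    [[0, 0, 0.175], [0, 0, 0], 255],
  ],
  squeeze=32,
)

```text
time: 20.85
position: [0.4637, -0.2131, 0.0714]
tool_rot: [-2.574, -1.801, 0.0]
ft_force: [-0.3, 1.8, -2.1]
grip_width: 0.453
```

```bash
python3 r.py
```

```text
t 20.85 yaw 69.94 p [ 0.4637 -0.2131  0.0714] F [-0.27  1.77 -2.09] Ftool [ 1.57 -0.86  2.09] M [0.414 0.228 0.062] q7,tau7 [-0.057 -0.049] w 0.4531
```

Emit:
step_arm(
  plan=[
    [[0, 0, 0.006], [0, 0, 0], 255],
    [[0, 0, 0.012], [0, 0, 0], 255],
    [[0, 0, 0.018], [0, 0, 0], 255],
    [[0, 0, 0.024], [0, 0, 0], 255],
    [[0, 0, 0.03], [0, 0, 0], 255],
    [[0, 0, 0.036], [0, 0, 0], 255],
    [[0, 0, 0.042], [0, 0, 0], 255],
    [[0, 0, 0.042], [0, 0, 0], 255],
    [[0, 0, 0.042], [0, 0, 0], 255],
    [[0, 0, 0.042], [0, 0, 0], 255],
  ],
)

```text
time: 22.1
position: [0.4638, -0.2131, 0.0715]
tool_rot: [2.611, 1.746, -0.0]
ft_force: [-1.4, 1.6, -4.0]
grip_width: 0.449
```

```bash
python3 r.py
```

```text
t 22.1 yaw 67.54 p [ 0.4638 -0.2131  0.0715] F [-1.4   1.59 -3.96] Ftool [ 0.93 -1.9   3.96] M [ 0.405  0.136 -0.005] q7,tau7 [-0.098  0.004] w 0.4493
```

Emit:
step_arm(
  plan=[
    [[0, 0, 0.006], [0, 0, 0], 255],
    [[0, 0, 0.012], [0, 0, 0], 255],
    [[0, 0, 0.018], [0, 0, 0], 255],
    [[0, 0, 0.024], [0, 0, 0], 255],
    [[0, 0, 0.03], [0, 0, 0], 255],
    [[0, 0, 0.035], [0, 0, 0], 255],
    [[0, 0, 0.035], [0, 0, 0], 255],
    [[0, 0, 0.035], [0, 0, 0], 255],
    [[0, 0, 0.035], [0, 0, 0], 255],
    [[0, 0, 0.035], [0, 0, 0], 255],
  ],
)

```text
time: 23.35
position: [0.4638, -0.2131, 0.0714]
tool_rot: [2.642, 1.7, -0.0]
ft_force: [-0.9, 2.3, -5.2]
grip_width: 0.455
```

```bash
python3 r.py
```

```text
t 23.35 yaw 65.53 p [ 0.4638 -0.2131  0.0714] F [-0.93  2.25 -5.17] Ftool [ 1.67 -1.78  5.17] M [ 0.352  0.161 -0.   ] q7,tau7 [-0.132  0.004] w 0.455
```

Emit:
step_arm(
  plan=[
    [[0, 0, 0.006], [0, 0, 0.0002], 255],
    [[0, 0, 0.012], [0, 0, 0.0002], 255],
    [[0, 0, 0.018], [0, 0, 0.0002], 255],
    [[0, 0, 0.024], [0, 0, 0.0002], 255],
    [[0, 0, 0.03], [0, 0, 0.0002], 255],
    [[0, 0, 0.035], [0, 0, 0.0002], 255],
    [[0, 0, 0.035], [0, 0, 0.0002], 255],
    [[0, 0, 0.035], [0, 0, 0.0002], 255],
    [[0, 0, 0.035], [0, 0, 0.0002], 255],
    [[0, 0, 0.035], [0, 0, 0.0002], 255],
  ],
)

```text
time: 24.6
position: [0.4638, -0.2131, 0.0714]
tool_rot: [2.671, 1.654, 0.0]
ft_force: [-2.3, 2.6, 2.1]
grip_width: 0.45
```

```bash
python3 r.py
```

```text
t 24.6 yaw 63.53 p [ 0.4638 -0.2131  0.0714] F [-2.35  2.58  2.14] Ftool [ 1.26 -3.25 -2.14] M [ 0.563  0.583 -0.029] q7,tau7 [-0.166  0.004] w 0.4496
```

Emit:
step_arm(
  plan=[
    [[0, 0, 0.006], [0, 0, 0], 255],
    [[0, 0, 0.012], [0, 0, 0], 255],
    [[0, 0, 0.018], [0, 0, 0], 255],
    [[0, 0, 0.024], [0, 0, 0], 255],
    [[0, 0, 0.03], [0, 0, 0], 255],
    [[0, 0, 0.035], [0, 0, 0], 255],
    [[0, 0, 0.035], [0, 0, 0], 255],
    [[0, 0, 0.035], [0, 0, 0], 255],
    [[0, 0, 0.035], [0, 0, 0], 255],
    [[0, 0, 0.035], [0, 0, 0], 255],
  ],
)

```text
time: 25.85
position: [0.4639, -0.2132, 0.0713]
tool_rot: [2.699, 1.607, 0.0]
ft_force: [-1.8, 2.0, 2.7]
grip_width: 0.45
```

```bash
python3 r.py
```

```text
t 25.85 yaw 61.53 p [ 0.4639 -0.2132  0.0713] F [-1.84  1.97  2.69] Ftool [ 0.86 -2.55 -2.69] M [0.447 0.502 0.404] q7,tau7 [-0.2   -0.322] w 0.4496
```

Emit:
step_arm(
  plan=[
    [[0, 0, 0.02], [0, 0, 0], 255],
    [[0, 0, 0.04], [0, 0, 0], 255],
    [[0, 0, 0.06], [0, 0, 0], 255],
    [[0, 0, 0.08], [0, 0, 0], 255],
    [[0, 0, 0.1], [0, 0, 0], 255],
    [[0, 0, 0.12], [0, 0, 0], 255],
    [[0, 0, 0.14], [0, 0, 0], 255],
    [[0, 0, 0.14], [0, 0, 0], 255],
    [[0, 0, 0.14], [0, 0, 0], 255],
    [[0, 0, 0.14], [0, 0, 0], 255],
  ],
)

```text
time: 27.1
position: [0.4638, -0.2132, 0.0713]
tool_rot: [2.805, 1.414, -0.0]
ft_force: [-1.9, 3.8, 4.4]
grip_width: 0.451
```

```bash
python3 r.py
```

```text
t 27.1 yaw 53.5 p [ 0.4638 -0.2132  0.0713] F [-1.87  3.8   4.44] Ftool [ 1.94 -3.77 -4.44] M [ 0.554  0.54  -0.019] q7,tau7 [-0.337  0.004] w 0.4512
```

Emit:
step_arm(
  plan=[
    [[0, 0, 0.02], [0, -0.0002, -0.0001], 255],
    [[0, 0, 0.04], [0, -0.0002, -0.0001], 255],
    [[0, 0, 0.06], [0, -0.0002, -0.0001], 255],
    [[0, 0, 0.08], [0, -0.0002, -0.0001], 255],
    [[0, 0, 0.1], [0, -0.0002, -0.0001], 255],
    [[0, 0, 0.112], [0, -0.0002, -0.0001], 255],
    [[0, 0, 0.122], [0, -0.0002, -0.0001], 255],
    [[0, 0, 0.122], [0, -0.0002, -0.0001], 255],
    [[0, 0, 0.122], [0, -0.0002, -0.0001], 255],
    [[0, 0, 0.122], [0, -0.0002, -0.0001], 255],
  ],
)

```text
time: 28.35
position: [0.4638, -0.2131, 0.0714]
tool_rot: [2.886, 1.24, 0.001]
ft_force: [1.0, 0.4, -0.0]
grip_width: 0.454
```

```bash
python3 r.py
```

```text
t 28.35 yaw 46.52 p [ 0.4638 -0.2131  0.0714] F [ 1.03  0.44 -0.05] Ftool [1.02 0.45 0.05] M [ 0.016 -0.23   0.335] q7,tau7 [-0.456 -0.332] w 0.4538
```

Emit:
step_arm(
  plan=[
    [[0, 0, 0.035], [0, 0, 0], 255],
    [[0, 0, 0.07], [0, 0, 0], 255],
    [[0, 0, 0.105], [0, 0, 0], 255],
    [[0, 0, 0.14], [0, 0, 0], 255],
    [[0, 0, 0.175], [0, 0, 0], 255],
    [[0, 0, 0.205], [0, 0, 0], 255],
    [[0, 0, 0.235], [0, 0, 0], 255],
    [[0, 0, 0.262], [0, 0, 0], 255],
    [[0, 0, 0.262], [0, 0, 0], 255],
    [[0, 0, 0.262], [0, 0, 0], 255],
  ],
)

```text
time: 29.6
position: [0.4638, -0.2131, 0.0714]
tool_rot: [3.023, 0.853, 0.0]
ft_force: [2.7, -1.4, -1.6]
grip_width: 0.452
```

```bash
python3 r.py
```

```text
t 29.6 yaw 31.53 p [ 0.4638 -0.2131  0.0714] F [ 2.65 -1.44 -1.55] Ftool [1.51 2.61 1.55] M [-0.271 -0.508  0.281] q7,tau7 [-0.712 -0.318] w 0.4522
```

Loaded again after click 2. Next 15 degrees.

Emit:
step_arm(
  plan=[
    [[0, 0, 0.035], [0, 0, 0], 255],
    [[0, 0, 0.07], [0, 0, 0], 255],
    [[0, 0, 0.105], [0, 0, 0], 255],
    [[0, 0, 0.14], [0, 0, 0], 255],
    [[0, 0, 0.175], [0, 0, 0], 255],
    [[0, 0, 0.205], [0, 0, 0], 255],
    [[0, 0, 0.235], [0, 0, 0], 255],
    [[0, 0, 0.262], [0, 0, 0], 255],
    [[0, 0, 0.262], [0, 0, 0], 255],
    [[0, 0, 0.262], [0, 0, 0], 255],
  ],
)

```text
time: 30.85
position: [0.4637, -0.2131, 0.0714]
tool_rot: [3.109, 0.451, 0.0]
ft_force: [1.6, -1.7, -1.2]
grip_width: 0.451
```

```bash
python3 r.py
```

```text
t 30.85 yaw 16.51 p [ 0.4637 -0.2131  0.0714] F [ 1.65 -1.66 -1.19] Ftool [1.11 2.06 1.19] M [-0.533 -0.597  0.332] q7,tau7 [-0.969 -0.323] w 0.4513
```

Click 3 done and loaded towards click 4. Next 15 degrees.

Emit:
step_arm(
  plan=[
    [[0, 0, 0.035], [0, 0, 0], 255],
    [[0, 0, 0.07], [0, 0, 0], 255],
    [[0, 0, 0.105], [0, 0, 0], 255],
    [[0, 0, 0.14], [0, 0, 0], 255],
    [[0, 0, 0.175], [0, 0, 0], 255],
    [[0, 0, 0.205], [0, 0, 0], 255],
    [[0, 0, 0.235], [0, 0, 0], 255],
    [[0, 0, 0.262], [0, 0, 0], 255],
    [[0, 0, 0.262], [0, 0, 0], 255],
    [[0, 0, 0.262], [0, 0, 0], 255],
  ],
)

```text
time: 32.1
position: [0.4637, -0.2131, 0.0714]
tool_rot: [3.141, 0.041, 0.0]
ft_force: [2.3, -2.7, -1.7]
grip_width: 0.448
```

```bash
python3 r.py
```

```text
t 32.1 yaw 1.5 p [ 0.4637 -0.2131  0.0714] F [ 2.31 -2.71 -1.72] Ftool [2.24 2.77 1.73] M [-0.732 -0.52   0.323] q7,tau7 [-1.225 -0.335] w 0.4478
```

Emit:
step_arm(
  plan=[
    [[0, 0, 0.025], [0, 0, 0], 255],
    [[0, 0, 0.05], [0, 0, 0], 255],
    [[0, 0, 0.075], [0, 0, 0], 255],
    [[0, 0, 0.1], [0, 0, 0], 255],
    [[0, 0, 0.125], [0, 0, 0], 255],
    [[0, 0, 0.15], [0, 0, 0], 255],
    [[0, 0, 0.166], [0, 0, 0], 255],
    [[0, 0, 0.166], [0, 0, 0], 255],
    [[0, 0, 0.166], [0, 0, 0], 255],
    [[0, 0, 0.166], [0, 0, 0], 255],
  ],
)

```text
time: 33.35
position: [0.4635, -0.2131, 0.0713]
tool_rot: [3.134, -0.22, -0.0]
ft_force: [1.9, -2.7, -1.3]
grip_width: 0.452
```

```bash
python3 r.py; python3 - <<'E'
from h import *
s=ctrl.get_state();T=R.from_rotvec(s["tool_rot"]).as_matrix()
k=np.array([.4636,-.2131]);a=-.1554
M=np.array([[np.cos(a),-np.sin(a)],[np.sin(a),np.cos(a)]])
y=M@[0,1]
t=k+.078*y; print("tab",t,"tool delta",T.T@np.r_[t-s["position"][:2],0],"ydir in tool",T.T@np.r_[y,0])
E
```

```text
t 33.35 yaw -8.04 p [ 0.4635 -0.2131  0.0713] F [ 1.92 -2.74 -1.31] Ftool [2.28 2.44 1.31] M [-0.819 -0.346 -0.059] q7,tau7 [-1.388  0.003] w 0.4522
tab [ 0.47567247 -0.13603992] tool delta [ 1.25428941e-03 -7.79927993e-02 -1.13911078e-05] ydir in tool [ 1.51448541e-02 -9.99885299e-01 -1.45944330e-04]
```

Torque is back to zero after the fifth click. I'll release, lift and start turning the gripper to grip the lock tab lightly across its width. Friction then limits the push force.

Emit:
step_arm(
  plan=[
    [[0, 0, 0], [0, 0, 0], 70],
    [[0, 0, 0], [0, 0, 0], 70],
    [[0, 0, 0], [0, 0, 0], 70],
    [[0, 0, 0], [0, 0, 0], 70],
    [[0, 0, 0], [0, 0, -0.025], 70],
    [[0, 0, 0], [0, 0, -0.05], 70],
    [[0, 0, 0], [0, 0, -0.065], 70],
    [[0, 0, -0.17], [0, 0, -0.065], 70],
    [[0, 0, -0.34], [0, 0, -0.065], 70],
    [[0, 0, -0.51], [0, 0, -0.065], 70],
  ],
)

```text
time: 34.6
position: [0.4633, -0.2128, 0.1361]
tool_rot: [-3.086, -0.586, 0.001]
ft_force: [-0.0, -0.2, 0.5]
grip_width: 0.727
```

```bash
python3 r.py; python3 - <<'E'
from h import *
s=ctrl.get_state();T=R.from_rotvec(s["tool_rot"]).as_matrix()
t=np.array([.4757,-.1360]); yaw=np.arctan2(T[1,0],T[0,0]); print("tool delta",T.T@np.r_[t-s["position"][:2],0],"turn", -(np.radians(81.1)-yaw))
E
```

```text
t 34.6 yaw 21.51 p [ 0.4633 -0.2128  0.1361] F [-0.04 -0.18  0.52] Ftool [-0.1   0.15 -0.52] M [ 0.069 -0.006  0.011] q7,tau7 [-0.852 -1.412] w 0.7268
tool delta [ 3.97003323e-02 -6.68909644e-02  1.40436183e-05] turn -1.0399733699409452
```

Emit:
step_arm(
  plan=[
    [[0, 0, -0.15], [0.006, -0.0096, 0], 110],
    [[0, 0, -0.3], [0.012, -0.019, 0], 110],
    [[0, 0, -0.45], [0.018, -0.029, 0], 110],
    [[0, 0, -0.6], [0.024, -0.04, 0], 110],
    [[0, 0, -0.75], [0.03, -0.05, 0], 110],
    [[0, 0, -0.9], [0.036, -0.06, 0], 110],
    [[0, 0, -1.045], [0.0397, -0.067, 0], 110],
    [[0, 0, -1.045], [0.0397, -0.067, 0], 110],
    [[0, 0, -1.045], [0.0397, -0.067, 0], 110],
    [[0, 0, -1.045], [0.0397, -0.067, 0], 110],
  ],
  squeeze=4,
)

```text
time: 35.85
position: [0.4763, -0.1366, 0.1363]
tool_rot: [-2.39, -2.039, 0.0]
ft_force: [-0.0, -0.2, 0.2]
grip_width: 0.569
```

```bash
python3 r.py; python3 - <<'E'
from h import *
for n,b in(("scene",(170,130,350,290)),("top",(180,130,400,320))):
    im=ctrl.get_image(n)[b[1]:b[3],b[0]:b[2],::-1]
    cv2.imwrite(f"pics/{n}3c.png",cv2.resize(im,None,fx=3.5,fy=3.5))
E
```

```text
t 35.85 yaw 80.94 p [ 0.4763 -0.1366  0.1363] F [-0.04 -0.18  0.18] Ftool [-0.18 -0.01 -0.18] M [-0.023 -0.079 -0.025] q7,tau7 [ 0.03  -0.014] w 0.5688
```

View pics/scene3c.png

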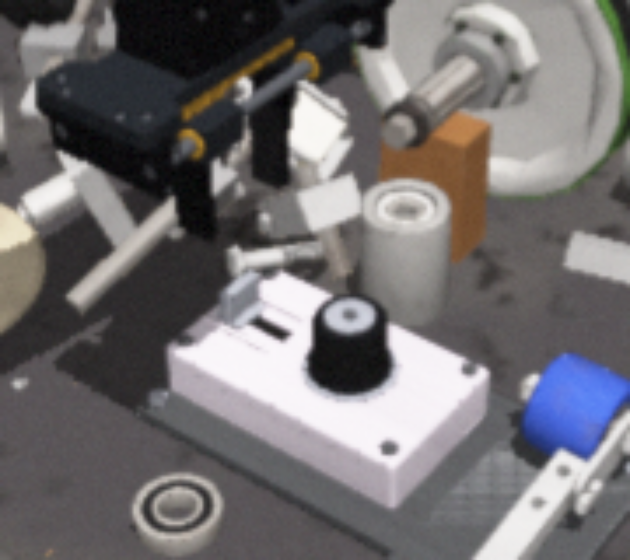

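The view shows the open fingers either side of the tab, which is at crop (240, 300). The spool shaft end is at about (400, 132), so I'll check it for clearance to the gripper body before going down.

```bash
python3 - <<'E'
from h import *
from scipy.optimize import least_squares
def tri(us,ut):
    f=lambda p: np.r_[(proj("scene",p)-us).ravel(),(proj("top",p)-ut).ravel()]
    r=least_squares(f,[.6,-.15,.1]); return r.x,r.fun
print(tri(np.array([170+395/3.5,130+130/3.5]),np.array([237,154.])))
print("bolt head etc"); print(onz("top",[[237,154]],.12),onz("scene",[[170+400/3.5,130+135/3.5]],.12))
# tab check: tab top in scene centre
print("tab scene", onz("scene",[[170+240/3.5,130+283/3.5]],.069), "tab top view", onz("top",[[200+103/3.5,150+288/3.5]],.069))
a=-.1554;M=np.array([[np.cos(a),-np.sin(a)],[np.sin(a),np.cos(a)]])
for P in (tri(np.array([170+395/3.5,130+130/3.5]),np.array([237,154.]))[0][:2],):
    print("in setter axes rel tab",M.T@(P-[.4757,-.136]))
im=np.load("pics/top0.npy")[60:260,170:330,::-1]; cv2.imwrite("pics/t0s.png",cv2.resize(im,None,fx=3,fy=3))
E
```

```text
(array([ 0.6036128 , -0.16949403,  0.10579732]), array([ 0.24103554, -0.03753501, -0.15798239,  0.13937849]))
bolt head etc
[[ 0.59887778 -0.17063588  0.12      ]] [[ 0.58138969 -0.1835042   0.12      ]]
tab scene [[ 0.47639671 -0.13748357  0.069     ]] tab top view [[ 0.47196298 -0.13546042  0.069     ]]
in setter axes rel tab [ 0.13155546 -0.01329268]
```

View pics/t0s.png

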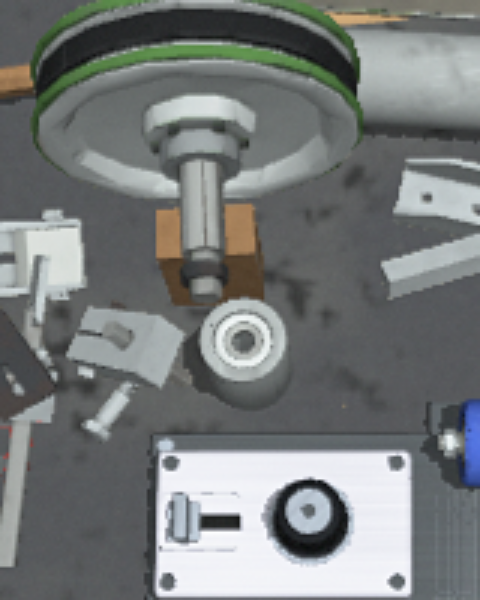

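The shaft end is 131 mm from the tab along the jaw line and the gripper body reaches 95 mm, so it clears. I'll descend and grip the tab lightly.

Emit:
step_arm(
  plan=[
    [[0, 0, 0], [0, 0, 0.02], 110],
    [[0, 0, 0], [0, 0, 0.04], 110],
    [[0, 0, 0], [0, 0, 0.06], 110],
    [[0, 0, 0], [0, 0, 0.07], 110],
    [[0, 0, 0], [0, 0, 0.07], 255],
    [[0, 0, 0], [0, 0, 0.07], 255],
    [[0, 0, 0], [0, 0, 0.07], 255],
    [[0, 0, 0], [0, 0, 0.07], 255],
    [[0, 0, 0], [0, 0, 0.07], 255],
    [[0, 0, 0], [0, 0, 0.07], 255],
  ],
  squeeze=4,
)

```text
time: 37.2
position: [0.4753, -0.1361, 0.0668]
tool_rot: [-2.387, -2.04, 0.003]
ft_force: [-4.7, 1.4, 6.6]
grip_width: 0.322
```

```bash
python3 r.py
```

```text
t 37.2 yaw 81.06 p [ 0.4753 -0.1361  0.0668] F [-4.66  1.41  6.62] Ftool [ 0.66 -4.84 -6.6 ] M [0.274 1.219 0.029] q7,tau7 [-0.01  -0.002] w 0.3224
```

Opening is 28 mm, the tab's width. I'll slide it 4.5 mm first, easing the side force.

Emit:
step_arm(
  plan=[
    [[0, 0, 0], [0, -0.0003, -0.0003], 255],
    [[0, 0, 0], [0, -0.0005, -0.0003], 255],
    [[0, 0, 0], [-0.001, -0.0005, -0.0003], 255],
    [[0, 0, 0], [-0.002, -0.0005, -0.0003], 255],
    [[0, 0, 0], [-0.003, -0.0005, -0.0003], 255],
    [[0, 0, 0], [-0.004, -0.0005, -0.0003], 255],
    [[0, 0, 0], [-0.0045, -0.0005, -0.0003], 255],
    [[0, 0, 0], [-0.0045, -0.0005, -0.0003], 255],
    [[0, 0, 0], [-0.0045, -0.0005, -0.0003], 255],
    [[0, 0, 0], [-0.0045, -0.0005, -0.0003], 255],
  ],
)

```text
time: 38.45
position: [0.4747, -0.1397, 0.0668]
tool_rot: [-2.386, -2.041, 0.001]
ft_force: [-5.8, 3.4, 6.1]
grip_width: 0.318
```

```bash
python3 r.py
```

```text
t 38.45 yaw 81.08 p [ 0.4747 -0.1397  0.0668] F [-5.84  3.39  6.08] Ftool [ 2.45 -6.3  -6.07] M [0.572 1.169 0.003] q7,tau7 [-0.001  0.011] w 0.3179
```

Emit:
step_arm(
  plan=[
    [[0, 0, 0], [-0.0005, -0.0003, -0.0003], 255],
    [[0, 0, 0], [-0.001, -0.0003, -0.0003], 255],
    [[0, 0, 0], [-0.0015, -0.0003, -0.0003], 255],
    [[0, 0, 0], [-0.002, -0.0003, -0.0003], 255],
    [[0, 0, 0], [-0.0025, -0.0003, -0.0003], 255],
    [[0, 0, 0], [-0.003, -0.0003, -0.0003], 255],
    [[0, 0, 0], [-0.003, -0.0003, -0.0003], 255],
    [[0, 0, 0], [-0.003, -0.0003, -0.0003], 255],
    [[0, 0, 0], [-0.003, -0.0003, -0.0003], 255],
    [[0, 0, 0], [-0.003, -0.0003, -0.0003], 255],
  ],
)

```text
time: 39.7
position: [0.4741, -0.1433, 0.0668]
tool_rot: [-2.387, -2.041, 0.001]
ft_force: [-5.1, 1.9, 3.9]
grip_width: 0.321
```

```bash
python3 r.py
```

```text
t 39.7 yaw 81.06 p [ 0.4741 -0.1433  0.0668] F [-5.12  1.89  3.91] Ftool [ 1.07 -5.36 -3.9 ] M [ 0.595  0.955 -0.018] q7,tau7 [0.006 0.004] w 0.3211
```

Emit:
step_arm(
  plan=[
    [[0, 0, 0], [-0.0005, -0.0003, -0.0002], 255],
    [[0, 0, 0], [-0.001, -0.0003, -0.0002], 255],
    [[0, 0, 0], [-0.0015, -0.0003, -0.0002], 255],
    [[0, 0, 0], [-0.002, -0.0003, -0.0002], 255],
    [[0, 0, 0], [-0.0025, -0.0003, -0.0002], 255],
    [[0, 0, 0], [-0.003, -0.0003, -0.0002], 255],
    [[0, 0, 0], [-0.0035, -0.0003, -0.0002], 255],
    [[0, 0, 0], [-0.004, -0.0003, -0.0002], 255],
    [[0, 0, 0], [-0.004, -0.0003, -0.0002], 255],
    [[0, 0, 0], [-0.004, -0.0003, -0.0002], 255],
  ],
)

```text
time: 40.95
position: [0.4735, -0.1474, 0.067]
tool_rot: [2.388, 2.042, -0.0]
ft_force: [-1.0, 1.2, -4.7]
grip_width: 0.323
```

```bash
python3 r.py; python3 - <<'E'
from h import *
im=ctrl.get_image("scene")[150:270,190:330,::-1]
cv2.imwrite("pics/s4.png",cv2.resize(im,None,fx=4.5,fy=4.5))
E
```

```text
t 40.95 yaw 81.06 p [ 0.4735 -0.1474  0.067 ] F [-1.04  1.24 -4.71] Ftool [ 1.07 -1.22  4.71] M [0.437 0.217 0.021] q7,tau7 [0.015 0.011] w 0.3227
```

View pics/s4.png

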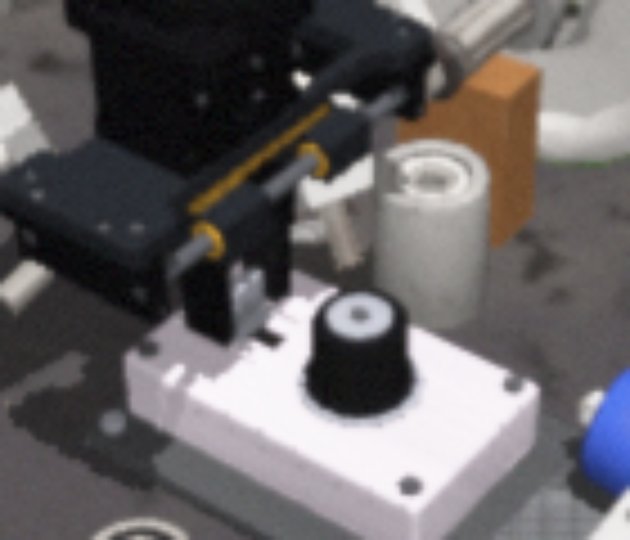

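The tab has moved in with the fingers: it stands between them at about (250, 295) and little of the slot is left showing. About 11.3 mm so far at low force, so I'll finish the travel.

Emit:
step_arm(
  plan=[
    [[0, 0, 0], [-0.0005, 0, 0.0001], 255],
    [[0, 0, 0], [-0.001, 0, 0.0002], 255],
    [[0, 0, 0], [-0.0015, 0, 0.0002], 255],
    [[0, 0, 0], [-0.002, 0, 0.0002], 255],
    [[0, 0, 0], [-0.0025, 0, 0.0002], 255],
    [[0, 0, 0], [-0.003, 0, 0.0002], 255],
    [[0, 0, 0], [-0.0035, 0, 0.0002], 255],
    [[0, 0, 0], [-0.0035, 0, 0.0002], 255],
    [[0, 0, 0], [-0.0035, 0, 0.0002], 255],
    [[0, 0, 0], [-0.0035, 0, 0.0002], 255],
  ],
)

```text
time: 42.25
position: [0.4731, -0.1501, 0.067]
tool_rot: [-2.387, -2.042, -0.001]
ft_force: [-2.5, 4.3, -3.7]
grip_width: 0.318
```

```bash
python3 r.py
```

```text
t 42.25 yaw 81.09 p [ 0.4731 -0.1501  0.067 ] F [-2.52  4.26 -3.72] Ftool [ 3.82 -3.15  3.72] M [1.075 0.306 0.06 ] q7,tau7 [0.022 0.027] w 0.3184
```

14.2 mm travelled and the force is rising, so it is at its end. One more small gentle push, then release and lift.

Emit:
step_arm(
  plan=[
    [[0, 0, 0], [-0.0004, 0, 0], 255],
    [[0, 0, 0], [-0.0008, 0, 0], 255],
    [[0, 0, 0], [-0.0008, 0, 0], 255],
    [[0, 0, 0], [-0.0008, 0, 0], 255],
    [[0, 0, 0], [-0.0008, 0, 0], 255],
    [[0, 0, 0], [-0.0008, 0, 0], 255],
    [[0, 0, 0], [-0.0008, 0, 0], 255],
    [[0, 0, 0], [-0.0008, 0, 0], 255],
    [[0, 0, 0], [-0.0008, 0, 0], 255],
    [[0, 0, 0], [-0.0008, 0, 0], 255],
  ],
)

```text
time: 43.5
position: [0.4731, -0.1503, 0.067]
tool_rot: [-2.386, -2.042, -0.001]
ft_force: [-1.9, 6.1, -2.3]
grip_width: 0.321
```

```bash
python3 r.py
```

```text
t 43.5 yaw 81.11 p [ 0.4731 -0.1503  0.067 ] F [-1.91  6.14 -2.27] Ftool [ 5.77 -2.84  2.28] M [ 1.357  0.359 -0.021] q7,tau7 [0.023 0.027] w 0.321
```

Emit:
step_arm(
  plan=[
    [[0, 0, 0], [0, 0, 0], 110],
    [[0, 0, 0], [0, 0, 0], 110],
    [[0, 0, 0], [0, 0, 0], 110],
    [[0, 0, 0], [0, 0, 0], 110],
    [[0, 0, 0], [0, 0, -0.02], 110],
    [[0, 0, 0], [0, 0, -0.05], 110],
    [[0, 0, 0], [0, 0, -0.08], 110],
    [[0, 0, 0], [0.02, 0, -0.11], 110],
    [[0, 0, 0], [0.06, 0, -0.13], 110],
    [[0, 0, 0], [0.1, 0, -0.13], 110],
  ],
)

```text
time: 44.75
position: [0.4899, -0.0522, 0.1991]
tool_rot: [2.386, 2.038, 0.004]
ft_force: [-0.2, 1.2, -0.8]
grip_width: 0.568
```

```bash
python3 r.py; python3 - <<'E'
from h import *
for n,b in(("scene",(190,150,330,310)),("top",(190,130,390,320))):
    im=ctrl.get_image(n)[b[1]:b[3],b[0]:b[2],::-1]
    cv2.imwrite(f"pics/{n}5c.png",cv2.resize(im,None,fx=3.5,fy=3.5,interpolation=cv2.INTER_CUBIC))
E
```

```text
t 44.75 yaw 80.99 p [ 0.4899 -0.0522  0.1991] F [-0.21  1.25 -0.82] Ftool [ 1.2  -0.41  0.82] M [-0.006 -0.112 -0.007] q7,tau7 [-0.116  0.726] w 0.5683
```

View pics/scene5c.png

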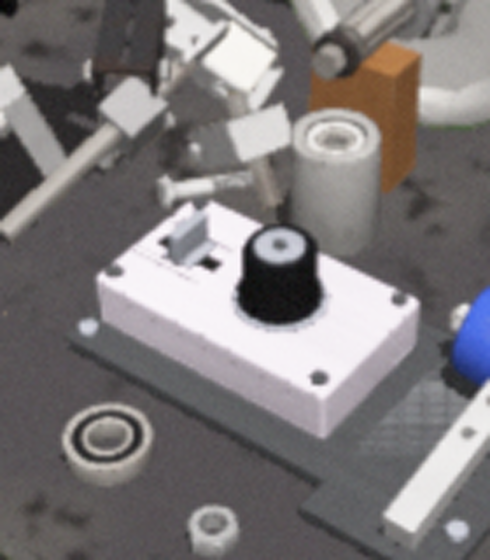

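View pics/top5c.png

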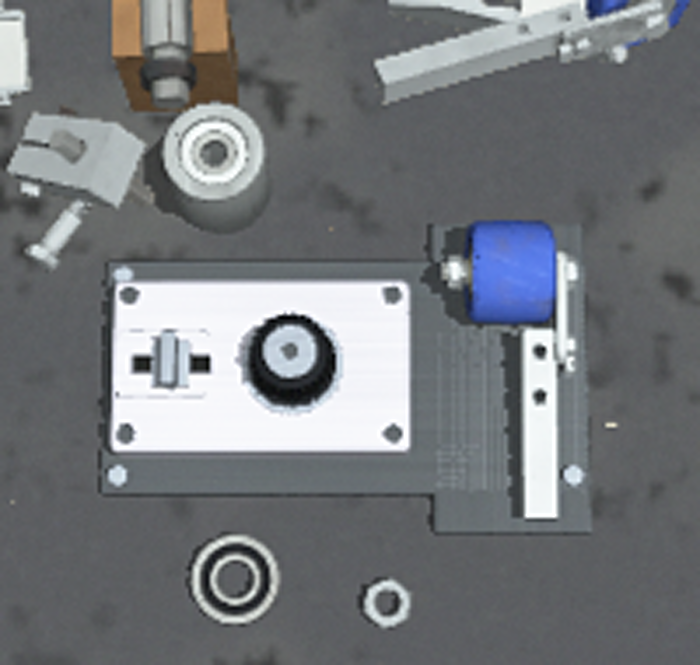

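The top view shows the tab centred at crop (167, 360) with equal slot on both sides. It has moved about 14 mm towards the knob, and the bearing, nut and sleeve look unmoved. A numerical check follows.

```bash
python3 - <<'E'
from h import *
a=np.load("pics/top0.npy"); b=ctrl.get_image("top")
g=lambda i:cv2.cvtColor(i,cv2.COLOR_RGB2GRAY)
# tab top tracked by template
def track(x0,y0,x1,y1,m=14):
    t=g(a)[y0:y1,x0:x1]; r=cv2.matchTemplate(g(b)[y0-m:y1+m,x0-m-6:x1+m+6],t,cv2.TM_CCOEFF_NORMED)
    _,v,_,l=cv2.minMaxLoc(r); return (l[0]-m-6,l[1]-m,round(v,3))
print("tab",track(225,223,238,243),"bearing",track(242,281,272,310),"nut",track(291,293,310,311),"sleeve",track(236,158,267,190))
p=onz("top",[[230,233],[231,233]],.069); print("mm/px",1e3*np.linalg.norm(p[1]-p[0]))
for im,n in((a,"old"),(b,"new")): print(n, g(im)[226:238].mean(0)[222:252].round(0).astype(int))
st()
E
```

```text
tab (8, 0, 0.871) bearing (0, 0, 1.0) nut (0, 0, 0.832) sleeve (0, 0, 0.999)
mm/px 1.8013459148518023
old [196 238 246 200 161 105 171 188 192 193  97 160 201 205 162 159 157 158
 158 157 158 158 158 157 157 157 156 152 223 242]
new [208 245 248 247 250 222 173 160 162 163 162 178 135 112 192 202 207 182
 117 205 214 219 168 159 163 161 161 157 232 248]
{'time': 44.9, 'joint_positions': [0.588, 0.031, -0.5446, 1.8714, 0.0172, 1.2427, -0.1132], 'qd': [0.0283, 0.0072, 0.0529, 0.0078, 0.0274, 0.0004, 0.013], 'joint_torque': [-1.2638, -28.5332, -1.8203, -30.496, -0.3872, -0.0034, -0.1244], 'position': [0.4888, -0.0506, 0.1974], 'tool_rot': [2.3823, 2.0465, 0.0009], 'ft_force': [-0.9761, -0.3737, -0.4444], 'torque': [-0.0911, -0.0689, -0.0018], 'grip_width': 0.57}
```

```bash
python3 -c "
from bench import ctrl
print(ctrl.close_job())"
```

```text
the job is handed in; nothing more can be done
None
```

I set the tension, pushed the lock tab in and handed the job in at about 45 s of the 72 s allowed. I was given no verdict.

- **End stop:** Turning anticlockwise, I passed three clicks. The torque then rose to about 0.44 Nm without dropping away, which is more than any detent takes, so I took that as the stop. I estimate about 15 N on it.
- **Five clicks clockwise:** The knob took up its play (roughly 12°) before the first detent loaded. Each detent loaded at about 0.3–0.4 Nm, spaced 15° apart. After the fifth click the torque was back to zero, and I let go there.
- **Lock tab:** I gripped it across its width with only 4 N so it would slip rather than force the nose. It slid past the 5.5 mm blocking point with 1–2.5 N and stopped after about 14.2 mm, where the force rose to 5.8 N.

**Last checks:**
- The top camera shows the tab moved 8 pixels, about 14.4 mm.
- The bearing, nut and sleeve show no movement. The nut's image match was weaker (0.83), probably because the arm's shadow had moved off it.
- The arm is clear of everything at about 0.2 m height.
- The wrist readings are noisy by about 0.03–0.05 Nm and a few newtons. Side and vertical grip forces of a few newtons (up to about 7 N) came and went while holding the knob and the tab.

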